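Index the cutter magazine, undo its gate and hold it wide

ROBOT

A 6-joint arm with a two-finger parallel gripper is mounted at the origin on the work surface. World frame = base frame: x ahead of the robot, y to its left, z up, the work surface at z = 0. Lengths are in m, angles in rad, forces in N, time in s.
With the tool pointing down it reaches from about 0.15 to 0.775 m from the base axis. Payload 6.1 kg.
Tool frame: the origin (TCP) lies midway between the tips of the shut fingers; the grasp point (between the pads) lies bot.grip_depth behind it (bot.grip_depth is the distance from the TCP to the grasp point, in m); z points along the fingers, y is the direction in which the jaws open and shut (so a half turn about z gives the same grasp; the last joint's range is limited). The gripper opens to 85 mm and grips with 20 to 120 N. Pads are 22 mm wide; open, the fingers measure 114 mm over their backs; the gripper's body (76 mm by 85 mm) begins 54 mm behind the grasp point. The pads swing forward as they close: fully open they stand 13 mm farther back than shut.
Start: joints at [0, 0.126, -0.04, 1.405, 0, 1.571], TCP at [0.525, -0, 0.231] pointing down, gripper open.
Joint ranges: [-2.72, 2.72], [-0.95, 1.95], [-1.27, 1.35], [-1.78, 2.02], [-1.46, 1.47], [-3.14, 3.14]. Speed limits (rad/s): [2.39, 2.39, 3.01, 3.14, 3.14, 3.14].

INTERFACE

Orientations are given as a unit quaternion [w, x, y, z].
In Python, from workcell import bot, eyes gives the robot as it stands. The module is installed in compiled form; this text tells all that it offers.
- The arm moves only by the tool step_arm, never from a script. Its argument "targets" is a list of rows, each an object with "linear": the shift along the tool's x, y, z in mm, a list of three; "rotation": the turn, a rotation vector about the tool's x, y, z in rad, a list of three. A call has 1 to 20 rows; each row is the pose to reach, as a shift and turn from the pose commanded when the call began, along the tool's axes at that moment; what a row does not reach only later rows make up. A row lasts 1/8 s, in which the tool goes at most 62.5 mm and 10.7 degrees, less where a joint would pass 70% of its speed; a pose out of reach is approached as far as the arm can. A call with a gripper value outside its range is refused whole. "claw" is the opening in per cent of the stroke, from 0 (shut) to 100 (fully open), set as the call begins (left out, the last holds). The fingers move at their own pace and stop on an object; "squeeze" is the grip in N (left out, the last holds). Time passes only in rows, so rows that repeat a pose let the fingers close. It gives the time, the measured TCP pose, the force and the opening at its end, in the units of the state.
- bot.sense(): the state, without advancing time (a new reading comes with each control period).
- eyes.capture(name): name is "scene" or "side" or "wrist"; returns the picture (384x512x3 uint8, blue, green, red); there is no depth.
- eyes.camera_params(name): a dict with "camera_matrix" (3x3 intrinsics, pixels), "R" (3x3) and "t" (3): a world point X has camera coordinates R X + t; the wrist camera has in their place "tool_from_camera" (4x4, takes a point from camera to tool coordinates, whose origin is the TCP and whose axes are the flange's). Camera axes: x right, y down, z forward; pixel columns grow to the right and rows downward; lengths in m; the calibration is good to about 2 mm. A picture is of the moment at which its call begins: read the wrist's pose just before it. camera_params takes no time and is no camera call.
- bot.hand_in(): hands the job in, once; it reports no verdict.
The state is a dict: "time": time; "q": joint angles; "qvel": joint speeds; "joint_torque": joint torques, N m; "tcp_pos": TCP position; "orientation": TCP orientation; "force": force on the tool from outside, world axes, zero at the start; "wrist_torque": the same for the moment, N m; "opening": finger opening in m.
Only numpy, scipy, OpenCV 4.12 (cv2) and the standard library are available. Lean on these libraries where they do the work, as an engineer would, in place of code of your own. Each camera call takes 0.05 s, during which the arm holds its last target.

TASK

Turn the cutter turret one click clockwise, seen from above, so that the orange cutter stands at the gate. Then squeeze the red catch fully, after it the yellow catch, and swing the gate by its blue handle past its detent until it stands about square to the closed position. The gate pulls itself back, so finish while still holding it wide open; leave the other things on the bench alone.

Things in the scene. Friction and masses are not known exactly. Their poses are not given: they have to be found in the camera images.
- magazine: fixed plywood and metal cutter magazine, base 250 (x) x 230 (y) mm, origin under the centre of its base on the bench. Its own x axis runs along the closed gate, its own y axis points out of the gate front, z up. The two catches stand on an aluminium rail over the gate, rail top 135 mm above the bench; the turret is behind them (towards -y of the magazine). Side walls reach 78 mm. A gate detent housing stands out on the -x side beside the hinge, 105 mm high
- turret (a joint): turn of the turret in rad, growing clockwise seen from above. A spring ball clicks into a notch every 1.047 rad (60 degrees) and draws the turret in over the last 0.1 rad; the turret starts in the notch near 0 and the next notch clockwise is at 1.047. Torque about 0.2 N m to leave a notch; between notches it stays where left
- turret_knob (a point): centre of the black bar knob on the turret's upright axis, 147 mm above the bench. The bar is 46 mm long along the point's x axis, 14 mm wide along its y axis (pinch across this), 32 mm high (top 163 mm above the bench); the point's +x (white mark) points at the orange cutter. The cutters below the knob reach 91 mm above the bench
- marked_cutter (a point): centre of the orange cutter head, 20 mm diameter, 47 mm from the turret axis; it stands at the gate when straight out along the magazine's +y from the turret axis. The other five cutters are grey steel
- red_catch (a joint): slide of the red catch in m: 0 shut, 0.012 fully squeezed (released). No spring: it stays where it is left; needs about 5 N
- red_fixed_tab (a point): centre of the dark fixed tab of the red catch: 6 mm thick along the magazine's x, 20 mm along y, 162 mm above the bench, its top 177 mm above the bench. It is the catch's tab on the +x side and does not move
- red_sliding_tab (a point): centre of the red sliding tab, same height, 6 mm thick, 20 mm wide, its top 177 mm above the bench. It starts about 35 mm (up to 1.5 mm less) to the -x side of the fixed tab and slides straight towards it (along the magazine's +x) by 12 mm: over the outsides the pair measures 41 mm shut and 29 mm fully squeezed. Pinch the pair together along the magazine's x axis. A red arm and tongue go forward from its foot, over the gate, up to 147 mm above the bench
- yellow_catch (a joint): as red_catch, for the yellow catch. Red and yellow may stand either way round: one 50 mm to the -x side, the other 50 mm to the +x side of the magazine's middle
- yellow_fixed_tab (a point): as red_fixed_tab, for the yellow catch (dark fixed tab)
- yellow_sliding_tab (a point): as red_sliding_tab, for the yellow catch (yellow tab)
- gate (a joint): opening angle of the gate in rad: 0 shut, end stop 1.75; it grows counter-clockwise seen from above, about an upright hinge. With either catch shut it is held. A detent bump is felt between 0.2 and 1.0 rad, hardest in the first part (about 3 N at the handle), then a spring of 0.09 N m per rad draws it back: let go, it rests near 0.95 rad, not wide
- gate_handle (a point): centre of the grip part of the upright round blue handle peg of the gate, 14 mm diameter, 167 mm above the bench; the peg's top is 187 mm above the bench and it is clear down to 150 mm. It is 148 mm from the hinge axis; shut, it lies 145 mm along the magazine's x and 30 mm along its y from the hinge
- gate_hinge (a point): point on the gate's upright hinge axis, at the height of gate_handle. The gate reaches 195 mm from it and is 116 mm high
- glue: white glue bottle with green cap, 54 mm diameter, 130 mm high, standing on the bench, origin at the underside; leave alone
- chisel: wood chisel 240 mm long lying on the bench, origin under its middle on the bench; leave alone
- offcut: brown wooden offcut 150 x 45 x 40 mm lying on the bench, origin at the centre of its underside; leave alone

How it is judged:
By the outcome, as a careful person would: the job done as asked, in the order asked, and still so for the second after the job is handed in, while the arm keeps its last pose, push and grip.
It also fails if it takes over 64 s, if anything falls off the work surface, if the arm or the gripper's body presses on something with over 40 N, if the wrist force passes 120 N, or if a joint passes its speed limit or range.

## Working session

There is one attempt and no reset: what is moved stays moved. The work goes in short steps, Python scripts to look and compute and a tool call to move; the robot and the scene stay as the last step left them, time stands still between calls to the robot, and variables do not carry over. Pictures are saved under pics/ and viewed, and the job is handed in when it is done.

Besides the shell and the picture viewer there is one more tool, called after "Request:" by a JSON object that holds its "fn" and its "kwargs". step_arm: Moves the arm, as the interface text tells. Its arguments: {"type":"object","properties":{"targets":{"type":"array","items":{"type":"object","properties":{"linear":{"type":"array","items":{"type":"number"}},"rotation":{"type":"array","items":{"type":"number"}}}}},"claw":{"type":"number"},"squeeze":{"type":"number"}},"required":["targets"]}

```bash
mkdir -p pics; python3 - <<'E'
from workcell import bot, eyes
import cv2,numpy as np
s=bot.sense(); print({k:np.round(v,4).tolist() for k,v in s.items()}, bot.grip_depth)
for n in ["scene","side","wrist"]:
    cv2.imwrite(f"pics/{n}0.png",eyes.capture(n))
    print(n,{k:np.round(v,4).tolist() for k,v in eyes.camera_params(n).items()})
E
```

```text
{'time': 0.0, 'q': [-0.0, 0.1264, -0.0406, 1.4054, 0.0, 1.5708], 'qvel': [-0.0005, 0.001, -0.0005, 0.0008, 0.0017, 0.0019], 'joint_torque': [-0.0019, -43.5916, 35.2924, 0.0173, -0.0001, -0.0], 'tcp_pos': [0.5246, -0.0, 0.2305], 'orientation': [-0.0006, 0.7071, 0.7071, -0.0006], 'force': [0.6358, -1.0254, -0.6821], 'wrist_torque': [0.0018, -0.0007, -0.0174], 'opening': 0.0853} 0.0187
scene {'camera_matrix': [[372.7597, 0.0, 256.8547], [0.0, 372.7597, 189.4644], [0.0, 0.0, 1.0]], 'R': [[-0.8932, 0.4492, -0.0216], [0.2896, 0.5378, -0.7918], [-0.344, -0.7134, -0.6105]], 't': [0.4382, -0.0517, 1.438]}
side {'camera_matrix': [[370.4837, 0.0, 253.8795], [0.0, 370.4837, 194.1833], [0.0, 0.0, 1.0]], 'R': [[0.8773, -0.4798, -0.005], [-0.3159, -0.5696, -0.7588], [0.3612, 0.6673, -0.6513]], 't': [-0.4127, 0.283, 0.9392]}
wrist {'camera_matrix': [[320.266, 0.0, 256.4324], [0.0, 320.266, 194.4451], [0.0, 0.0, 1.0]], 'tool_from_camera': [[0.0001, -0.9519, -0.3064, 0.0778], [1.0, 0.0001, 0.0, 0.0008], [0.0, -0.3064, 0.9519, -0.1423], [0.0, 0.0, 0.0, 1.0]]}
```

View pics/scene0.png

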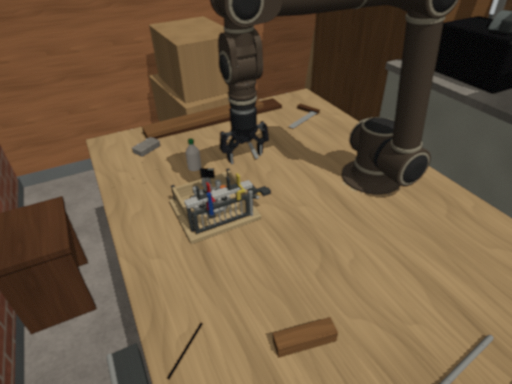

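View pics/side0.png

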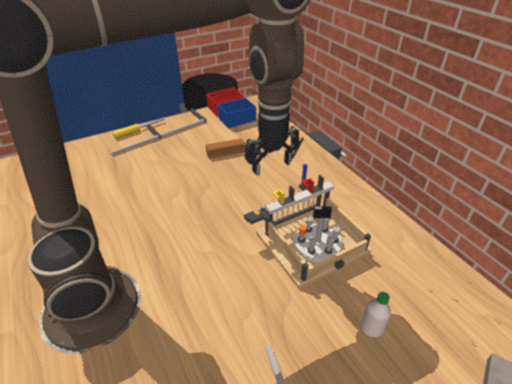

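View pics/wrist0.png

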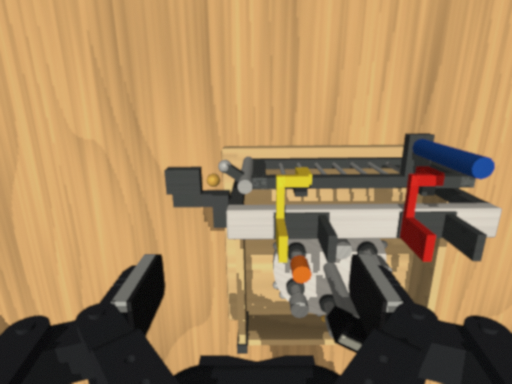

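The wrist view shows the gate front facing world +y, with the detent at (190,185) on the -x side. The yellow catch is at (283,220), the red catch at (420,215), the blue handle at (480,165), the knob near (345,325) and the orange cutter at (300,268). I'll take two more wrist views.

Request:
{"fn": "step_arm", "kwargs": {"targets": [{"linear":[-40,30,-40],"rotation":[0,0,0]},{"linear":[-80,50,-80],"rotation":[0,0,0]},{"linear":[-80,50,-80],"rotation":[0,0,0]},{"linear":[-80,50,-80],"rotation":[0,0,0]}]}}

```text
time: 0.65
tcp_pos: [0.5748, -0.0799, 0.3103]
orientation: [-0.001, 0.707, 0.707, -0.0]
force: [-0.1, -0.3, -1.0]
opening: 0.0851
```

```bash
cat > h.py <<'E'
from workcell import bot, eyes
import cv2,numpy as np,json
from scipy.spatial.transform import Rotation as R
def cap(name,scale=None):
    s=bot.sense(); im=eyes.capture("wrist"); cv2.imwrite(f"pics/{name}.png",im)
    q=s['orientation']; T=np.eye(4);T[:3,:3]=R.from_quat([q[1],q[2],q[3],q[0]]).as_matrix();T[:3,3]=s['tcp_pos']
    M=T@np.array(eyes.camera_params("wrist")['tool_from_camera']); np.save(f"pics/{name}.npy",M); return s,im
def crop(name,x0,y0,x1,y1,out,k):
    im=cv2.imread(f"pics/{name}.png")[y0:y1,x0:x1]; cv2.imwrite(f"pics/{out}.png",cv2.resize(im,None,fx=k,fy=k,interpolation=cv2.INTER_CUBIC))
K=np.array([[320.266,0,256.4324],[0,320.266,194.4451],[0,0,1]])
def ray(name,p):
    M=np.load(f"pics/{name}.npy"); d=M[:3,:3]@np.linalg.inv(K)@[p[0],p[1],1]; return M[:3,3],d/np.linalg.norm(d)
def atz(name,p,z):
    o,d=ray(name,p); return o+d*(z-o[2])/d[2]
def tri(obs):
    A=np.zeros((3,3));b=np.zeros(3)
    rs=[ray(n,p) for n,p in obs]
    for o,d in rs:
        P=np.eye(3)-np.outer(d,d);A+=P;b+=P@o
    X=np.linalg.solve(A,b); return X,[np.linalg.norm((np.eye(3)-np.outer(d,d))@(X-o))*1000 for o,d in rs]
def proj(name,X):
    M=np.linalg.inv(np.load(f"pics/{name}.npy"));c=M[:3,:3]@np.asarray(X)+M[:3,3];u=K@c;return u[:2]/u[2]
E
python3 - <<'E'
from h import *
# pose 0
s={'q':0}
q=[-0.0006,.7071,.7071,-.0006];T=np.eye(4);T[:3,:3]=R.from_quat([q[1],q[2],q[3],q[0]]).as_matrix();T[:3,3]=[.5246,0,.2305]
np.save("pics/wrist0.npy",T@np.array(eyes.camera_params("wrist")['tool_from_camera']))
s,im=cap("w1");print(s['tcp_pos'],s['orientation'])
crop("w1",100,60,440,340,"w1c",2.2)
crop("wrist0",150,120,510,360,"w0c",2.2)
E
```

```text
[ 0.5747624  -0.07989758  0.31030247] [-7.06307258e-04  7.07261573e-01  7.06951532e-01 -3.15464561e-04]
```

View pics/w1.png

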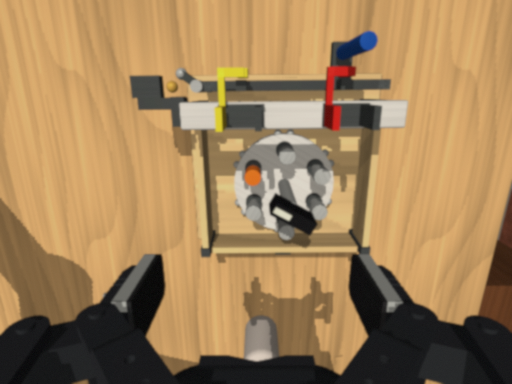

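View pics/w0c.png

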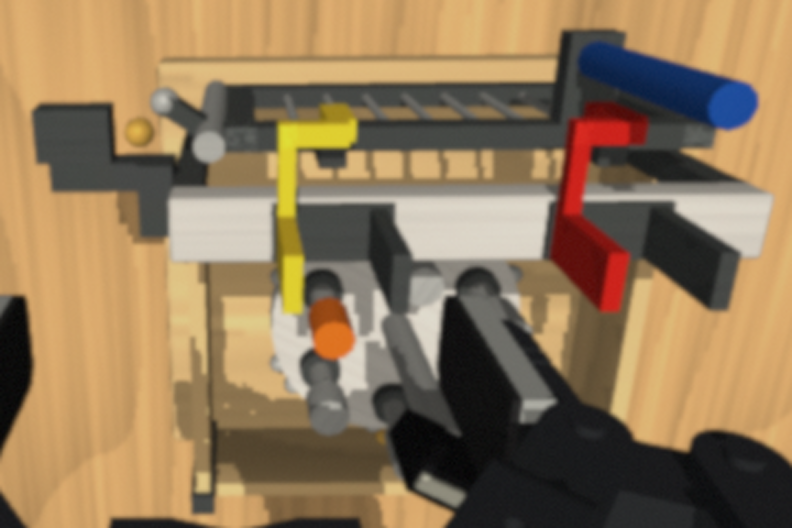

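View pics/w1c.png

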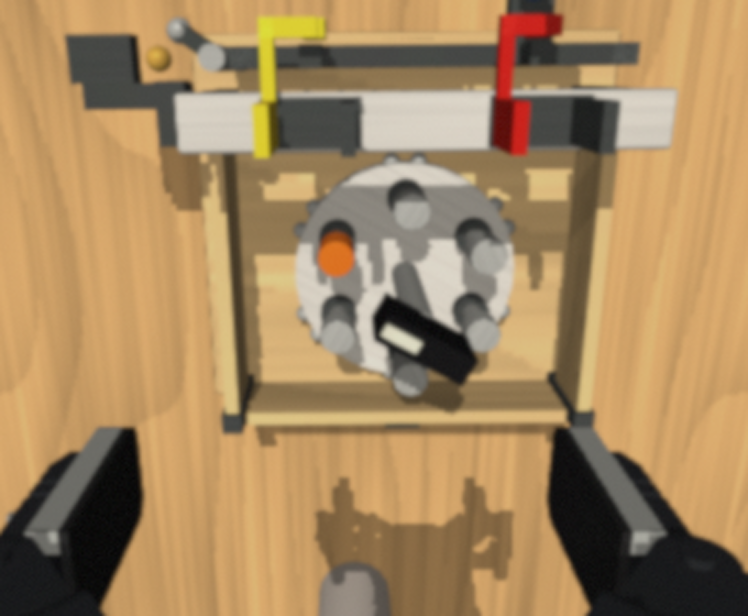

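Request:
{"fn": "step_arm", "kwargs": {"targets": [{"linear":[-40,0,40],"rotation":[0,0,0]},{"linear":[-80,0,20],"rotation":[0,0,0]},{"linear":[-80,0,20],"rotation":[0,0,0]},{"linear":[-80,0,20],"rotation":[0,0,0]}]}}

```text
time: 1.2
tcp_pos: [0.5747, -0.159, 0.291]
orientation: [-0.0, 0.707, 0.707, 0.0]
force: [-1.3, 0.6, -0.1]
opening: 0.0854
```

```bash
python3 - <<'E'
from h import *
s,im=cap("w2");print(s['tcp_pos'])
crop("w2",100,0,460,260,"w2c",2.2)
E
```

```text
[ 0.57468703 -0.1589842   0.2909632 ]
```

View pics/w2c.png

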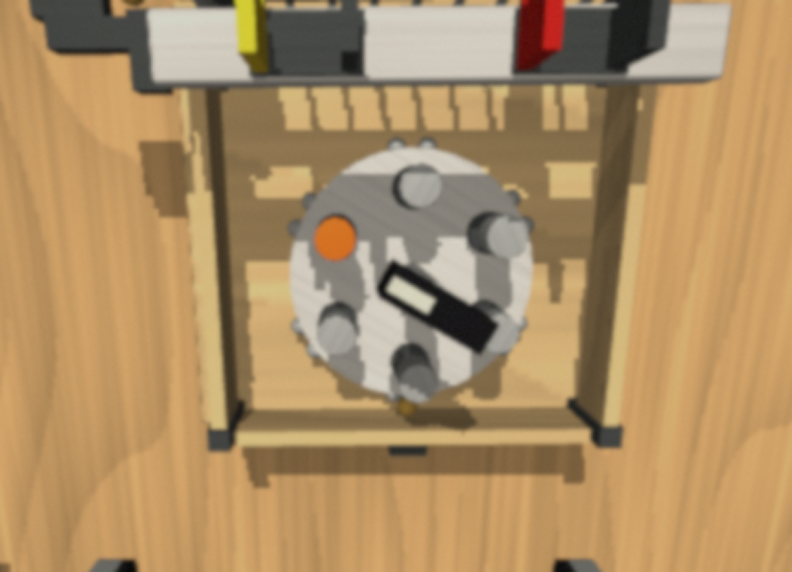

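```bash
python3 - <<'E'
from h import *
a=lambda p:("wrist0",(p[0]/2.2+150-.27,p[1]/2.2+120-.27)); b=lambda p:("w1",(p[0]/2.2+100-.27,p[1]/2.2+60-.27)); c=lambda p:("w2",(p[0]/2.2+100-.27,p[1]/2.2-.27))
D={'handle':[a((733,105)),("w1",(369,41))],
'mark':[b((402,338)),c((410,294))],'orange':[b((337,255)),c((336,238))],
'redtab':[a((615,282)),b((519,128))],'redfix':[a((725,280)),b((605,128))],
'yeltab':[a((292,285)),b((263,130))],'yelfix':[a((400,280)),b((349,128))],
'hingetop':[a((209,147)),b((212,58))],
'orange_ca':[a((334,340)),c((336,238))],
}
for k,v in D.items():
    X,r=tri(v);print(k,np.round(X*1000,1),np.round(r,1))
print('knob top',atz(*c((438,308)),.163))
for p in [(420,187),(505,237),(503,330),(417,380),(338,335),(336,238)]: print(np.round(atz(*c(p),.091)*1000,1))
for p in [(411,210),(489,257),(483,335),(410,380),(338,337),(337,257)]: print(np.round(atz(*b(p),.091)*1000,1))
print('rail ends top', [np.round(atz(*b(p),.135)*1000,1) for p in [(175,95),(676,90),(179,152),(673,147)]])
print('base', [np.round(atz(*c(p),.078)*1000,1) for p in [(222,438),(607,434),(200,95),(640,90)]])
E
```

```text
handle [661.1  34.4 184.9] [0. 0.]
mark [ 600.4 -114.6  162.8] [0.2 0.2]
orange [571.1 -97.8  81.6] [0.1 0.1]
redtab [641.9 -23.1 177.6] [0.3 0.3]
redfix [675.1 -22.7 177.5] [0.8 0.8]
yeltab [543.6 -24.3 176.6] [0.6 0.6]
yelfix [576.9 -23.5 175.1] [0.2 0.2]
hingetop [515.6   2.9 118.8] [0.1 0.1]
orange_ca [571.  -97.5  90.3] [0.3 0.3]
knob top [ 0.61104602 -0.11981228  0.163     ]
[610.  -74.7  91. ]
[650.6 -96.9  91. ]
[ 652.7 -140.7   91. ]
[ 611.5 -165.9   91. ]
[ 572.1 -143.3   91. ]
[571.3 -97.4  91. ]
[609.6 -71.3  91. ]
[651.6 -96.5  91. ]
[ 651.1 -140.6   91. ]
[ 611.8 -167.6   91. ]
[ 571.5 -141.8   91. ]
[571.2 -96.5  91. ]
rail ends top [array([501.7, -12.5, 135. ]), array([718.6, -10.5, 135. ]), array([501.7, -36.9, 135. ]), array([720.8, -34.7, 135. ])]
base [array([ 510.2, -200.9,   78. ]), array([ 714.7, -198.5,   78. ]), array([508.8, -34.5,  78. ]), array([710.8, -32.3,  78. ])]
```

The measured heights agree with the text. The turret axis is at about (611, -120) mm, yaw is about 0.009 rad, and the knob points at 150.5°. Next I'll go to the knob.

Request:
{"fn": "step_arm", "kwargs": {"targets": [{"linear":[10,10,10],"rotation":[0,0,-0.18]},{"linear":[25,25,30],"rotation":[0,0,-0.36]},{"linear":[39,36,60],"rotation":[0,0,-0.54]},{"linear":[39,36,80],"rotation":[0,0,-0.72]},{"linear":[39,36,90],"rotation":[0,0,-0.9]},{"linear":[39,36,95],"rotation":[0,0,-1.056]},{"linear":[39,36,110],"rotation":[0,0,-1.056]},{"linear":[39,36,110],"rotation":[0,0,-1.056]}], "claw": 55, "squeeze": 60}}

```text
time: 2.25
tcp_pos: [0.6102, -0.1201, 0.1796]
orientation: [-0.001, 0.255, 0.967, -0.0]
force: [0.2, 0.5, -0.2]
opening: 0.0468
```

```bash
python3 - <<'E'
from h import *
s,im=cap("w3");print(s['tcp_pos'],s['q'],s['opening'])
E
```

```text
[ 0.61019476 -0.12007413  0.17960732] [-1.94325481e-01  3.16655180e-01  8.69038275e-02  1.34361757e+00
  5.88888686e-05  3.22000124e-01] 0.0467930921199207
```

View pics/w3.png

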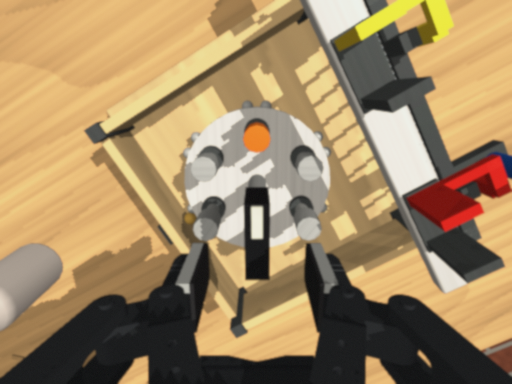

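The bar stands upright in the picture at x=257, midway between the fingers (210/305). I'll descend and grip.

Request:
{"fn": "step_arm", "kwargs": {"targets": [{"linear":[0,0,24],"rotation":[0,0,0]},{"linear":[0,0,47],"rotation":[0,0,0]},{"linear":[0,0,47],"rotation":[0,0,0]}]}}

```text
time: 2.68
tcp_pos: [0.61, -0.1207, 0.1329]
orientation: [-0.001, 0.255, 0.967, -0.0]
force: [-1.3, 0.1, 0.7]
opening: 0.0467
```

Request:
{"fn": "step_arm", "kwargs": {"targets": [{"linear":[0,0,0],"rotation":[0,0,0]},{"linear":[0,0,0],"rotation":[0,0,0]},{"linear":[0,0,0],"rotation":[0,0,0]},{"linear":[0,0,0],"rotation":[0,0,0]}], "claw": 0, "squeeze": 60}}

```text
time: 3.18
tcp_pos: [0.6119, -0.1209, 0.1359]
orientation: [0.001, 0.255, 0.967, 0.0]
force: [-0.0, 2.0, 6.6]
opening: 0.0127
```

Request:
{"fn": "step_arm", "kwargs": {"targets": [{"linear":[0,0,-2],"rotation":[0,0,0.15]},{"linear":[0,0,-2],"rotation":[0,0,0.3]},{"linear":[0,0,-2],"rotation":[0,0,0.45]},{"linear":[0,0,-2],"rotation":[0,0,0.6]},{"linear":[0,0,-2],"rotation":[0,0,0.75]},{"linear":[0,0,-2],"rotation":[0,0,0.9]},{"linear":[0,0,-2],"rotation":[0,0,1.06]},{"linear":[0,0,-2],"rotation":[0,0,1.06]},{"linear":[0,0,-2],"rotation":[0,0,1.06]}]}}

```text
time: 4.3
tcp_pos: [0.6108, -0.1214, 0.136]
orientation: [0.0, 0.708, 0.706, -0.0]
force: [1.3, -1.7, -3.9]
opening: 0.013
```

```bash
python3 - <<'E'
from h import *
s,im=cap("w4");print(s['tcp_pos'],s['orientation'],s['q'][5],s['opening'],s['wrist_torque'])
E
```

```text
[ 0.61082502 -0.12135722  0.13597503] [ 3.14702031e-05  7.07751873e-01  7.06460955e-01 -4.51204501e-04] 1.3768707759082637 0.013032280986055397 [-0.42791854 -0.14255589  0.07521682]
```

View pics/w4.png

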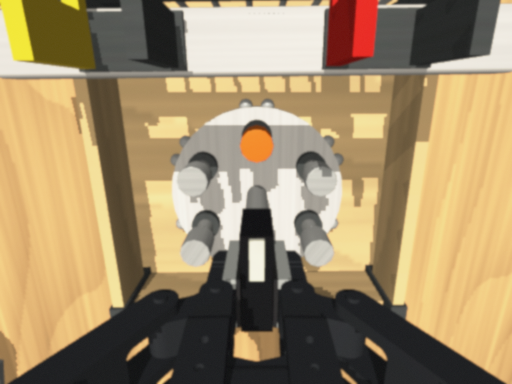

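The orange cutter is now straight out at (257,145), at the gate. I'll release, rise, and look at the catches.

Request:
{"fn": "step_arm", "kwargs": {"targets": [{"linear":[0,0,0],"rotation":[0,0,0]},{"linear":[0,0,0],"rotation":[0,0,0]},{"linear":[0,0,-40],"rotation":[0,0,0]},{"linear":[0,0,-85],"rotation":[0,0,-0.01]},{"linear":[20,27,-85],"rotation":[0,0,-0.01]},{"linear":[50,53,-85],"rotation":[0,0,-0.01]},{"linear":[50,53,-85],"rotation":[0,0,-0.01]},{"linear":[50,53,-85],"rotation":[0,0,-0.01]}], "claw": 75}}

```text
time: 5.35
tcp_pos: [0.664, -0.0711, 0.2213]
orientation: [-0.0, 0.705, 0.709, -0.0]
force: [-0.3, -0.1, 0.5]
opening: 0.0641
```

```bash
python3 - <<'E'
from h import *
s,im=cap("w5");print(s['tcp_pos'],s['orientation'],s['opening'])
E
```

```text
[ 0.66397919 -0.0711448   0.22130618] [-6.24344800e-05  7.04756217e-01  7.09449541e-01 -1.36709341e-04] 0.06408468643327746
```

View pics/w5.png

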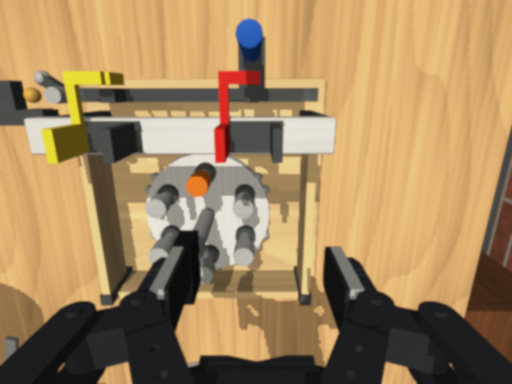

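```bash
python3 - <<'E'
from h import *
crop("w5",20,20,340,210,"w5c",2.5)
X=atz("w5",(198,184),.091);print(X, np.degrees(np.arctan2(X[1]+.1199,X[0]-.6111)))
E
```

```text
[ 0.61304998 -0.07178059  0.091     ] 87.67943298431501
```

View pics/w5c.png

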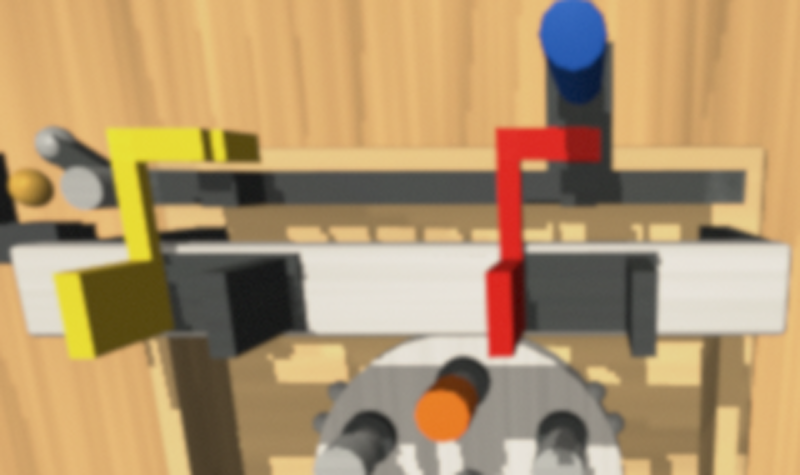

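```bash
python3 - <<'E'
from h import *
f=lambda p,z=.177: np.round(atz("w5",(p[0]/2.5+20-.3,p[1]/2.5+20-.3),z)*1000,1)
for n,p in dict(r=(502,313),rf=(643,313),rfR=(656,313),y=(75,315),yf=(218,313)).items(): print(n,f(p))
print('handle',f((573,36),.187),'orange',f((444,413),.091),'hinge',f((85,188),.118))
E
```

```text
r [643.5 -23.2 177. ]
rf [676.4 -23.  177. ]
rfR [679.4 -23.  177. ]
y [543.8 -24.4 177. ]
yf [577.3 -23.7 177. ]
handle [660.3  33.8 187. ] orange [612.4 -72.6  91. ] hinge [515.8   3.1 118. ]
```

Request:
{"fn": "step_arm", "kwargs": {"targets": [{"linear":[24,1,0],"rotation":[0,0,0]},{"linear":[47,1,20],"rotation":[0,0,0]},{"linear":[47,1,50],"rotation":[0,0,0]},{"linear":[47,1,71],"rotation":[0,0,0]},{"linear":[47,1,71],"rotation":[0,0,0]}]}}

```text
time: 6.02
tcp_pos: [0.6634, -0.0236, 0.1488]
orientation: [-0.001, 0.705, 0.709, -0.001]
force: [-0.6, -0.3, -0.5]
opening: 0.0642
```

Request:
{"fn": "step_arm", "kwargs": {"targets": [{"linear":[0,0,0],"rotation":[0,0,0]},{"linear":[0,0,0],"rotation":[0,0,0]},{"linear":[0,0,0],"rotation":[0,0,0]},{"linear":[0,0,0],"rotation":[0,0,0]},{"linear":[0,0,0],"rotation":[0,0,0]},{"linear":[0,0,0],"rotation":[0,0,0]}], "claw": 0, "squeeze": 40}}

```text
time: 6.78
tcp_pos: [0.6648, -0.0242, 0.1524]
orientation: [0.0, 0.705, 0.709, 0.001]
force: [-3.0, 0.5, 6.6]
opening: 0.0272
```

```bash
python3 - <<'E'
from h import *
s,im=cap("w6");print(s['tcp_pos'],s['orientation'],s['opening'],s['force'])
E
```

```text
[ 0.6647777  -0.02419791  0.15241054] [4.43572048e-04 7.04980068e-01 7.09226801e-01 5.01956651e-04] 0.0271529888844115 [-3.00599664  0.51208125  6.5788214 ]
```

View pics/w6.png

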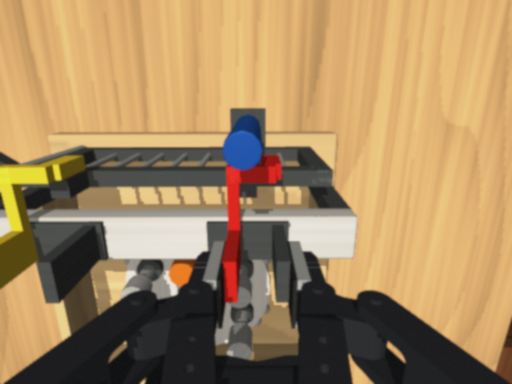

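The fingers read 27.2 mm, where the 14 mm knob had read 13, so the red pair is at its stop. Now the yellow catch.

Request:
{"fn": "step_arm", "kwargs": {"targets": [{"linear":[0,0,0],"rotation":[0,0,0]},{"linear":[0,0,0],"rotation":[0,0,0]},{"linear":[0,0,-30],"rotation":[0,0,0]},{"linear":[0,0,-60],"rotation":[0,0,0]},{"linear":[-5,-45,-60],"rotation":[0,0,0]},{"linear":[-5,-98,-60],"rotation":[0,0,0]},{"linear":[0,-98,-60],"rotation":[0,0,0]},{"linear":[0,-98,-60],"rotation":[0,0,0]}], "claw": 75}}

```text
time: 7.82
tcp_pos: [0.5676, -0.0246, 0.211]
orientation: [0.001, 0.705, 0.709, 0.001]
force: [0.5, -0.3, 0.4]
opening: 0.0642
```

```bash
python3 - <<'E'
from h import *
s,im=cap("w7");print(s['tcp_pos'],s['orientation'],s['opening'],s['force'])
E
```

```text
[ 0.56761419 -0.02462131  0.21098063] [7.35762066e-04 7.04889583e-01 7.09316319e-01 7.02713107e-04] 0.06419696597724359 [ 0.48018858 -0.2931864   0.35235201]
```

View pics/w7.png

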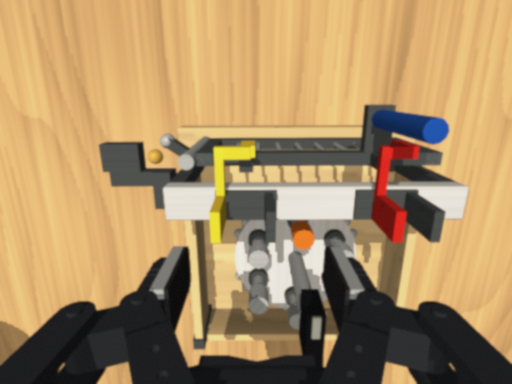

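The red tab at (398,235) now stands close to its fixed tab at (430,230). The yellow pair is at (216,235)/(270,225), still shut.

Request:
{"fn": "step_arm", "kwargs": {"targets": [{"linear":[0,-2,30],"rotation":[0,0,0]},{"linear":[0,-2,61],"rotation":[0,0,0]},{"linear":[0,-2,61],"rotation":[0,0,0]}]}}

```text
time: 8.25
tcp_pos: [0.5646, -0.0248, 0.1468]
orientation: [-0.002, 0.705, 0.709, -0.002]
force: [0.1, 0.7, 0.8]
opening: 0.0641
```

Request:
{"fn": "step_arm", "kwargs": {"targets": [{"linear":[0,0,0],"rotation":[0,0,0]},{"linear":[0,0,0],"rotation":[0,0,0]},{"linear":[0,0,0],"rotation":[0,0,0]},{"linear":[0,0,0],"rotation":[0,0,0]},{"linear":[0,0,0],"rotation":[0,0,0]},{"linear":[0,0,0],"rotation":[0,0,0]}], "claw": 0, "squeeze": 40}}

```text
time: 9.0
tcp_pos: [0.5648, -0.0249, 0.1513]
orientation: [0.0, 0.705, 0.709, 0.0]
force: [-4.6, 0.0, 5.3]
opening: 0.0277
```

The yellow pair is at its stop (27.7 mm). Next I'll go above the handle.

Request:
{"fn": "step_arm", "kwargs": {"targets": [{"linear":[0,0,0],"rotation":[0,0,0]},{"linear":[0,0,0],"rotation":[0,0,0]},{"linear":[0,0,-35],"rotation":[0,0,0]},{"linear":[0,0,-70],"rotation":[0,0,0]},{"linear":[20,40,-70],"rotation":[0,0,0]},{"linear":[40,80,-70],"rotation":[0,0,0]},{"linear":[58,96,-70],"rotation":[0,0,0]},{"linear":[58,96,-70],"rotation":[0,0,0]},{"linear":[58,96,-70],"rotation":[0,0,0]}], "claw": 75}}

```text
time: 10.12
tcp_pos: [0.6603, 0.0334, 0.2194]
orientation: [0.0, 0.705, 0.709, -0.0]
force: [-0.9, -0.9, 0.6]
opening: 0.0638
```

```bash
python3 - <<'E'
from h import *
s,im=cap("w8");print(s['tcp_pos'],s['orientation'],s['opening'],s['q'])
print(proj("w8",[.6605,.034,.187]),proj("w8",[.6605,.034,.15]))
E
```

```text
[0.6603143  0.03344073 0.21941136] [ 9.27745832e-05  7.04979244e-01  7.09227922e-01 -1.07174589e-04] 0.06380555683223962 [ 5.07262283e-02  3.93711633e-01  2.81903658e-01  1.45902218e+00
 -2.81477431e-04  1.61551401e+00]
[255.38194373 228.08851024] [255.54764306 206.68602109]
```

View pics/w8.png

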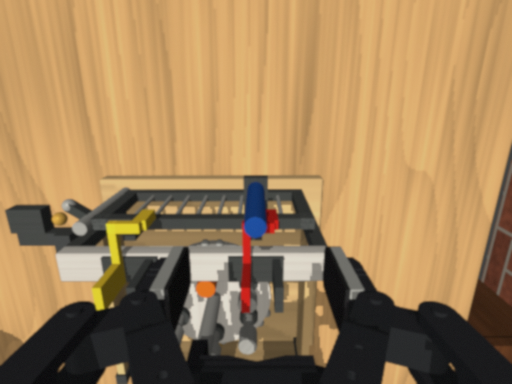

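The peg top is at (256,228), as predicted, and centred between the fingers. I'll descend and grip.

Request:
{"fn": "step_arm", "kwargs": {"targets": [{"linear":[0,0,30],"rotation":[0,0,0]},{"linear":[0,0,65],"rotation":[0,0,0]},{"linear":[0,0,65],"rotation":[0,0,0]}]}}

```text
time: 10.55
tcp_pos: [0.6583, 0.0329, 0.1521]
orientation: [-0.002, 0.705, 0.709, -0.002]
force: [0.8, 0.1, 0.6]
opening: 0.064
```

Request:
{"fn": "step_arm", "kwargs": {"targets": [{"linear":[0,0,0],"rotation":[0,0,0]},{"linear":[0,0,0],"rotation":[0,0,0]},{"linear":[0,0,0],"rotation":[0,0,0]},{"linear":[0,0,0],"rotation":[0,0,0]},{"linear":[0,0,0],"rotation":[0,0,0]},{"linear":[0,0,0],"rotation":[0,0,0]}], "claw": 0, "squeeze": 50}}

```text
time: 11.3
tcp_pos: [0.6596, 0.0337, 0.1561]
orientation: [-0.0, 0.705, 0.709, -0.0]
force: [-5.9, -0.2, 6.7]
opening: 0.0124
```

```bash
python3 - <<'E'
from h import *
s=bot.sense();q=s['orientation'];M=R.from_quat([q[1],q[2],q[3],q[0]]).as_matrix()
print(s['tcp_pos'],s['opening'],s['force'])
c=np.array([.5157,.003]);h=np.array([.6603,.0335])
for a in np.arange(.1,1.85,.1):
    d=h-c; p=c+np.array([[np.cos(a),-np.sin(a)],[np.sin(a),np.cos(a)]])@d
    t=M.T@np.r_[p-h,0]; print(round(a,2),np.round(t*1000,1),np.round(p,3))
E
```

```text
[0.65955137 0.03370905 0.15610443] 0.012377259060753468 [-5.90816653 -0.19842634  6.67578568]
0.1 [14.3 -3.7 -0. ] [0.657 0.048]
0.2 [28.2 -8.8 -0. ] [0.651 0.062]
0.3 [ 41.5 -15.2   0. ] [0.645 0.075]
0.4 [ 54. -23.   0.] [0.637 0.087]
0.5 [ 65.8 -31.9   0. ] [0.628 0.099]
0.6 [ 76.6 -42.    0. ] [0.618 0.11 ]
0.7 [ 86.3 -53.1   0. ] [0.607 0.119]
0.8 [ 94.9 -65.2   0. ] [0.595 0.128]
0.9 [102.2 -78.    0. ] [0.582 0.135]
1.0 [108.2 -91.5   0. ] [0.568 0.141]
1.1 [ 112.8 -105.5    0. ] [0.554 0.146]
1.2 [ 116.1 -119.9    0. ] [0.54  0.149]
1.3 [ 117.8 -134.6    0. ] [0.525 0.15 ]
1.4 [ 118.1 -149.4    0. ] [0.51  0.151]
1.5 [ 116.9 -164.1    0. ] [0.496 0.149]
1.6 [ 1.142e+02 -1.786e+02  1.000e-01] [0.481 0.147]
1.7 [ 1.101e+02 -1.928e+02  1.000e-01] [0.467 0.142]
1.8 [ 1.046e+02 -2.065e+02  1.000e-01] [0.453 0.137]
```

Request:
{"fn": "step_arm", "kwargs": {"targets": [{"linear":[7,-1.5,0],"rotation":[0,0,-0.05]},{"linear":[14,-3.7,0],"rotation":[0,0,-0.1]},{"linear":[28,-8.8,0],"rotation":[0,0,-0.2]},{"linear":[41.5,-15,0],"rotation":[0,0,-0.3]},{"linear":[54,-23,0],"rotation":[0,0,-0.4]},{"linear":[66,-32,0],"rotation":[0,0,-0.5]},{"linear":[76.5,-42,0],"rotation":[0,0,-0.6]},{"linear":[86.5,-53,0],"rotation":[0,0,-0.7]},{"linear":[95,-65,0],"rotation":[0,0,-0.8]}]}}

```text
time: 12.42
tcp_pos: [0.5951, 0.1281, 0.1561]
orientation: [0.001, 0.372, 0.928, -0.0]
force: [-1.7, -2.8, 6.2]
opening: 0.0124
```

```bash
python3 - <<'E'
from h import *
s,im=cap("w9");print(s['tcp_pos'],s['orientation'],s['opening'],s['q'],s['force'])
E
```

```text
[0.59512283 0.12805419 0.15608276] [ 1.26252382e-03  3.71882375e-01  9.28278998e-01 -8.02857832e-05] 0.012363730360880329 [ 2.12691577e-01  2.91331987e-01  1.25185692e-03  1.27871311e+00
 -1.54574093e-03  9.74762689e-01] [-1.72636536 -2.7961365   6.23173446]
```

View pics/w9.png

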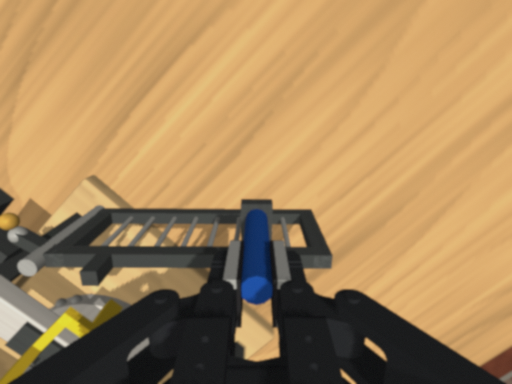

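The gate is following at about 0.8 rad with the peg held. I'll carry on along the same arc.

Request:
{"fn": "step_arm", "kwargs": {"targets": [{"linear":[14,-3.7,0],"rotation":[0,0,-0.1]},{"linear":[28,-8.8,0],"rotation":[0,0,-0.2]},{"linear":[41.5,-15,0],"rotation":[0,0,-0.3]},{"linear":[54,-23,0],"rotation":[0,0,-0.4]},{"linear":[66,-32,0],"rotation":[0,0,-0.5]},{"linear":[76.5,-42,0],"rotation":[0,0,-0.6]},{"linear":[86.5,-53,0],"rotation":[0,0,-0.7]},{"linear":[93.5,-63,0],"rotation":[0,0,-0.78]},{"linear":[93.5,-63,0],"rotation":[0,0,-0.78]},{"linear":[93.5,-63,0],"rotation":[0,0,-0.78]},{"linear":[93.5,-63,0],"rotation":[0,0,-0.78]}]}}

```text
time: 13.85
tcp_pos: [0.4854, 0.1488, 0.1561]
orientation: [0.002, -0.007, 1.0, 0.001]
force: [-0.6, 4.2, 7.7]
opening: 0.0125
```

```bash
python3 - <<'E'
from h import *
s,im=cap("w10");print(s['tcp_pos'],s['orientation'],s['opening'],s['force'],s['qvel'])
p=s['tcp_pos'][:2]-np.array([.5157,.003]);print(np.linalg.norm(p),np.arctan2(p[1],p[0])-.2135)
for n in("scene","side"): cv2.imwrite(f"pics/{n}1.png",eyes.capture(n))
im=cv2.imread("pics/side1.png")[100:320,180:420];cv2.imwrite("pics/side1c.png",cv2.resize(im,None,fx=2.7,fy=2.7,interpolation=2))
E
```

```text
[0.48543934 0.14877689 0.15613976] [ 0.0017353  -0.00672623  0.99997504  0.00129257] 0.012519548730035095 [-0.5678316   4.19831479  7.72806654] [ 1.12373560e-03  1.99164268e-03  4.24678755e-03  1.51012097e-03
 -2.01844768e-05 -6.36010711e-04]
0.14888454938707246 1.5619715437070818
```

View pics/w10.png

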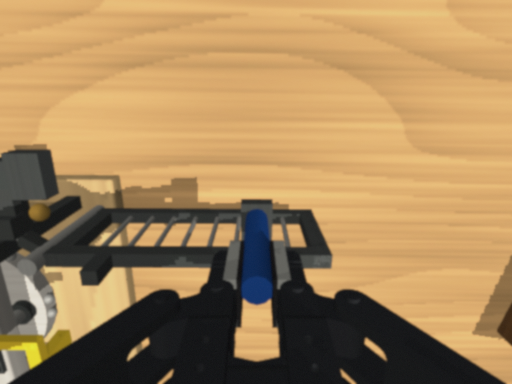

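View pics/side1c.png

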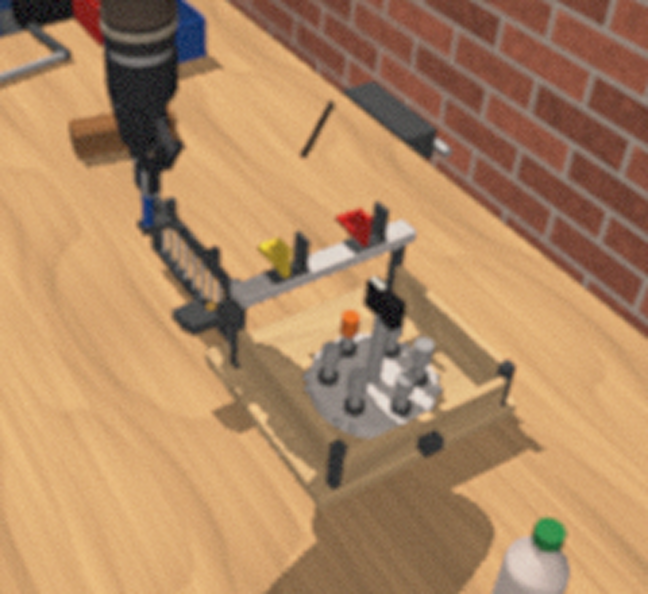

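```bash
python3 - <<'E'
from h import *
crop("w7",220,200,380,380,"w7c",3.3)
crop("w8",160,260,300,370,"w8c",4)
E
```

```text
(no output)
```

View pics/w7c.png

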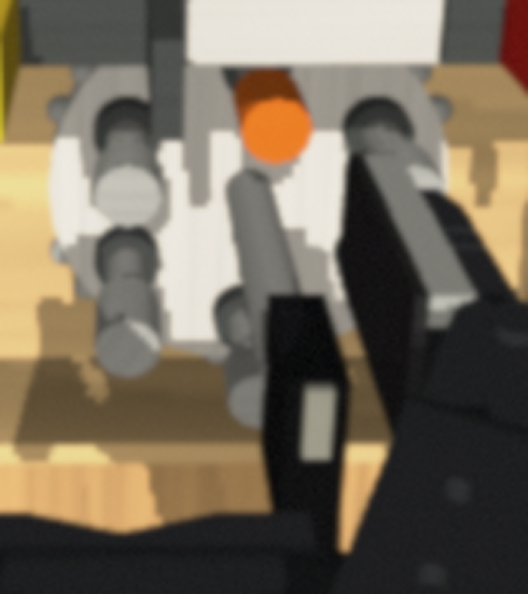

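```bash
python3 - <<'E'
from h import *
f=lambda p,z: np.round(atz("w7",(p[0]/3.3+220-.35,p[1]/3.3+200-.35),z)*1000,1)
print(f((276,131),.091), f((129,197),.091),f((129,347),.091),f((252,400),.091))
print('mark ends L/R edges',[f(p,.163) for p in [(307,385),(335,382),(301,460),(329,460)]], 'bar R edge', f((345,385),.163),f((338,540),.163))
X=f((276,131),.091);
E
```

```text
[611.2 -73.6  91. ] [571.2 -94.   91. ] [ 571.7 -143.5   91. ] [ 608.6 -162.    91. ]
mark ends L/R edges [array([609., -99., 163.]), array([615. , -98.2, 163. ]), array([ 608.9, -118.9,  163. ]), array([ 615.1, -118.8,  163. ])] bar R edge [617.2 -98.9 163. ] [ 618.6 -141.2  163. ]
```

The bar and the orange cutter lie within about 2° of straight out, so the turret is in its notch. Handing in while still holding the gate.

```bash
python3 -c "
from workcell import bot
print(bot.hand_in())"
```

```text
the job is handed in; nothing more can be done
None
```

The job is done and handed in at about 14 s, with the gripper still holding the gate wide open.

- **Turret:** I turned it one click clockwise. Afterwards the orange cutter stood at about (611, -74) mm against the axis at (611, -120) mm. That is straight out to the gate within about 2°. One earlier oblique picture read about 2° off, which I put down to measuring error.
- **Catches:** I squeezed red first, then yellow, each to its stop. The fingers read 27.2 mm and 27.7 mm for a nominal 29 mm, and they had also read about 1 mm short on the 14 mm knob. Later pictures show both pairs still closed together.
- **Gate:** I swung it past its detent, and it was held at about 1.56 rad by the gripper's position. The peg was firmly gripped and the arm at rest, with only a few newtons on the tool.
- **Other items:** I did not touch the glue, chisel or offcut. The last side picture shows the glue and offcut standing in place; I made no separate check of the chisel.

No check failed.

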